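# Ready the plank-bending jig and hold its jaw open

## Task

Get the plank-bending jig ready to take a strip: fit both loose rollers over their posts, standing fully down on the jig's plate, the blue one on the thick post with the blue foot and the green one on the thin post with the green foot. Then pull the spring-loaded jaw back by its black handle until its pointer is at the red mark, and finish while still holding the handle so that the pointer stays at the mark. Leave the glue bottle, the white case and the bundle of wood strips where they are.

Things in the scene. Friction and masses are not known exactly. Their poses are not given: they have to be found in the camera images.
- jig: Plywood plate of the jig, fixed to the bench, 250 x 200 mm and 18 mm thick. Origin on the bench surface; the plate reaches from x = -150 to +100 mm and y = -100 to +100 mm in its own frame. Its own +x points away from the robot, give or take the yaw. The two posts stand at its x = +65 mm, y = +65 and -65 mm (which is which changes). The jaw slides along its x in the middle. A white scale strip lies along the +y side.
- jaw (a joint): How far the spring-loaded jaw is pulled back along the jig's own -x, in m: 0 at rest, end stop at 0.085. A spring drives it back to 0 whenever it is let go: 5 N to start it, about 10 N at 0.05 (100 N/m). Its dark wood head (80 mm wide along y, 26 mm tall, top 60 mm over the bench) at rest spans x = 0 to +30 mm in the jig's frame, its face 35 mm short of the posts' axes.
- jaw_handle (a point): Grip point of the jaw's black upright handle, which is 16 mm thick along the jig's x, 46 mm wide along its y and stands free from 33 to 100 mm over the bench. The point is on the handle's centre line, 80 mm over the bench; at rest at x = -65 mm, y = 0 in the jig's frame. It moves with the jaw.
- jaw_pointer (a point): Tip of the thin black pointer bar (5 mm wide) that sticks out of the jaw head's +y side, 38 mm over the bench; at rest at x = +15 mm, y = +82 mm in the jig's frame. It moves with the jaw.
- mark: Red mark on the scale strip: a block 12 mm long along the jig's x, 18 mm along y, 6 mm high, fixed on the plate with the same yaw as the jig. Origin at the centre of its underside, on the plate 18 mm over the bench, at the jig's y = +87 mm, and 38 to 62 mm along -x from where the pointer rests. The pointer is at the mark when its tip, seen from above, lies within the mark's 12 mm length along x.
- post_thick: Upright steel post 20 mm in diameter, 56 mm tall with a coned tip (top 8 mm), fixed on the jig, with a flat blue disc of 62 mm diameter round its foot. Origin at its foot on the plate, 18 mm over the bench.
- post_thin: Upright steel post 12 mm in diameter, 56 mm tall with a coned tip (top 8 mm), fixed on the jig, with a flat green disc of 62 mm diameter round its foot. Origin at its foot on the plate, 18 mm over the bench.
- roller_blue_center (a point): Centre (half-way up) of the loose blue plastic roller, a ring standing upright: outside 50 mm, bore 24 mm, 44 mm tall, about 90 g. Fully down on its post this point is 40 mm over the bench. z is its axis.
- roller_green_center (a point): Centre (half-way up) of the loose green plastic roller, a ring standing upright: outside 34 mm, bore 16 mm, 44 mm tall, about 45 g. Fully down on its post this point is 40 mm over the bench. z is its axis.
- glue: White glue bottle with a red cap, 52 mm in diameter, 130 mm tall, standing on the bench; origin at the centre of its underside. Leave alone.
- case: White plastic case 95 x 75 x 35 mm; origin at the centre of its underside. Leave alone.
- strips: Bundle of wood strips, 340 mm long along its y, about 20 mm wide and 17 mm high; origin at the centre of its underside. Leave alone.

How it is judged:
By the outcome, as a careful person would: the job done as asked, in the order asked, and still so for the second after the job is handed in, while the arm keeps its last pose, push and grip.
It also fails if it takes over 72 s, if anything falls off the work surface, if the arm or the gripper's body presses on something with over 40 N, if the wrist force passes 120 N, or if a joint passes its speed limit or range.

## Robot

A 6-joint arm with a two-finger parallel gripper is mounted at the origin on the work surface. World frame = base frame: x ahead of the robot, y to its left, z up, the work surface at z = 0. Lengths are in m, angles in rad, forces in N, time in s.
With the tool pointing down it reaches from about 0.275 to 0.825 m from the base axis. Payload 5.2 kg.
Tool frame: the origin (TCP) lies where the fingers leave the gripper's body, on its centre line; the fingertips stand 84 mm ahead of it and the grasp point (between the pads) lies bot.grip_point_offset ahead of it (bot.grip_point_offset is the distance from the TCP to the grasp point, in m); z points along the fingers, y is the line along which they close (so a half turn about z gives the same grasp; the last joint's range is limited). The gripper opens to 93 mm and grips with 3 to 60 N. Pads are 15 mm wide; open, the fingers measure 128 mm over their backs; the gripper's body (75 mm by 188 mm) begins 65 mm behind the grasp point.
Start: joints at [-1.361, 0.259, 1.535, -0, 1.348, -0.203], TCP at [0.221, -0.504, 0.303] pointing down, gripper open.
Joint ranges: [-3.14, 3.14], [-0.91, 2.08], [0.19, 2.58], [-1.22, 4.36], [0.22, 2.71], [-3.12, 3.12]. Speed limits (rad/s): [2.57, 2.57, 3.14, 3.14, 3.14, 3.14].

## Interface

Orientations are given as a rotation vector (axis times angle).
In Python, from workcell import bot gives the robot as it stands. The module is installed in compiled form; this text tells all that it offers.
- The arm moves only by the shell command python3 -m inch 'ROWS' [FORCE]. ROWS is JSON, a list of rows, each an object of numbers: "tx", "ty", "tz": the shift along the tool's x, y, z in cm; "spin": the turn about the tool's z in degrees; "hand": the finger opening in cm, from 0 to 9.3. A call has 1 to 20 rows; each row shifts and turns the commanded pose from where the row before left it, along the tool's axes as they then stand; what a row does not reach is not made up. A row lasts 1/8 s, in which the tool goes at most 62.5 mm and 10.7 degrees, less where a joint would pass 70% of its speed; a pose out of reach is approached as far as the arm can. A call with a gripper value outside its range is refused whole. The fingers move at their own pace and stop on an object; FORCE is the grip in N (left out, the last holds). Time passes only in rows, so rows that do not move let the fingers close. It gives the time, the measured TCP pose, the force, the opening and the grip force at its end, in the units of the state.
- bot.get_obs(): the state, without advancing time (a new reading comes with each control period).
- bot.get_image(name): name is "side" or "top" or "wrist"; returns (picture, depth): 400x640x3 uint8, blue, green, red; 400x640 float32, m along the optical axis (not along the pixel's ray), 0 where there is no reading.
- bot.camera_info(name): a dict with "vertical_fov" (degrees; the focal length in pixels is half the picture's height over the tangent of half this angle, whatever the lens; pixels are square), "cx", "cy" (the principal point, pixels), "world_to_cam" (4x4, takes a point from world to camera coordinates). Camera axes: x right, y down, z forward; pixel columns grow to the right and rows downward; lengths in m; the calibration is good to about 2 mm. A picture is of the moment at which its call begins: read the wrist's pose just before it. camera_info takes no time and is no camera call; for the wrist camera it gives the pose at the moment of the call.
- bot.close_job(): hands the job in; it is judged then, once.
Trained networks look in the newest picture that a camera, given by its name, has taken for a name from the list of things; names that differ only in an ending like _2 or _b are one class to them, and where a whole thing is asked for, a point or a joint stands for the part that bears it (a point fixed in the world has none). Each returns a list of dicts, best first, with "p" (0 to 1); they miss things now and then, are a little off and sometimes report something else, mostly with a low value. They report only what shows in the picture. A call takes as long as a camera call.
- bot.spot_in(camera, name): "point" ([x, y, z] in m, in the coordinates of the camera as it stood for that picture, good to about 4 mm: the middle of the surface that is visible of it).
The state is a dict: "time_s": time; "joints": joint angles; "qvel": joint speeds; "tau": joint torques, N m; "ee_pos": TCP position; "tcp_rot": TCP orientation; "contact_force": force on the tool from outside, world axes, zero at the start; "moment": the same for the moment, N m; "opening": finger opening in m; "grip_force": force on a finger pad.
Only numpy, scipy, OpenCV 4.12 (cv2) and the standard library are available. Lean on these libraries where they do the work, as an engineer would, in place of code of your own. Each camera call takes 0.05 s, during which the arm holds its last target. There are 200 camera calls.

## Working session

There is one attempt and no reset: what is moved stays moved. The work goes in short steps, Python scripts to look and compute and a shell command to move; the robot and the scene stay as the last step left them, time stands still between calls to the robot, and variables do not carry over. Pictures are saved under pics/ and viewed, at most 10 in all, crops included, and the job is handed in when it is done.

```bash
mkdir -p pics; cat > h.py <<'E'
import numpy as np, cv2
from workcell import bot
from scipy.spatial.transform import Rotation as R
def cam(n):
    i=bot.camera_info(n); f=200/np.tan(np.radians(i["vertical_fov"])/2); return f,i["cx"],i["cy"],np.linalg.inv(i["world_to_cam"])
def world(c,u,v,d):
    f,cx,cy,T=c; return (T@np.stack([(u-cx)/f*d,(v-cy)/f*d,d,np.ones_like(d)]).reshape(4,-1))[:3].T
def cloud(n):
    c=cam(n); p,d=bot.get_image(n); v,u=np.mgrid[:400,:640].astype(float)
    return p,d,world(c,u,v,d.astype(float)).reshape(400,640,3),c
def spot(n,name,c):
    return [(round(r["p"],2),np.round((c[3]@np.r_[r["point"],1])[:3],4).tolist()) for r in bot.spot_in(n,name)[:2]]
def tool(dw):  # world shift -> tool axes, cm
    o=bot.get_obs(); return np.round(R.from_rotvec(o["tcp_rot"]).inv().apply(dw)*100,2)
E
python3 - <<'E'
from h import *
print(bot.grip_point_offset,bot.get_obs())
for n in ("top","side"):
    p,d,w,c=cloud(n); cv2.imwrite(f"pics/{n}0.png",p); np.save(n+"0.npy",w)
    print(n,c[0],c[3][:3].round(3).tolist())
    for k in ["jig","jaw_handle","jaw_pointer","mark","post_thick","post_thin","roller_blue_center","roller_green_center","glue","case","strips"]: print(k,spot(n,k,c))
E
```

```text
0.0653 {'time_s': 0.0, 'joints': array([-1.36078350e+00,  2.59332109e-01,  1.53609437e+00, -1.48889404e-05,
        1.34797131e+00, -2.02814986e-01]), 'qvel': array([-4.64503729e-04,  8.58316538e-04, -1.12987907e-03,  9.96522456e-06,
       -2.73576049e-06,  1.07664195e-03]), 'tau': array([ 2.27327814e-04, -4.37308216e+01, -2.84003055e+01,  7.19935354e-02,
        4.14150045e-02, -1.51761833e-04]), 'ee_pos': array([ 0.22058621, -0.50339339,  0.30191889]), 'tcp_rot': array([-3.07313567e+00, -6.43508482e-01,  3.29902524e-05]), 'contact_force': array([ 0.23763265, -0.00400803,  0.63572036]), 'moment': array([ 0.01146177, -0.05851179,  0.00210703]), 'grip_force': 0.0, 'opening': 0.09324201955214806}
top 409.4625273211034 [[-0.034, -0.978, 0.204, 0.432], [-0.999, 0.033, -0.006, 0.005], [-0.001, -0.204, -0.979, 0.998]]
jig [(0.78, [0.5481, 0.0418, 0.0188]), (0.69, [0.79, 0.0518, 0.0163])]
jaw_handle [(0.82, [0.5902, 0.0407, 0.0639])]
jaw_pointer [(0.76, [0.5918, 0.0419, 0.0642])]
mark [(0.48, [0.5795, 0.1284, 0.0262])]
post_thick [(0.71, [0.6616, 0.0912, 0.0164])]
post_thin [(0.86, [0.6484
[... 265 characters left out ...]
6, 0.0378, 0.06])]
side 394.1216835579714 [[-0.874, -0.331, 0.356, 0.262], [-0.486, 0.625, -0.611, 0.633], [-0.02, -0.707, -0.707, 0.825]]
jig [(0.56, [0.5324, 0.0643, 0.017]), (0.49, [0.5852, 0.0522, 0.0608])]
jaw_handle [(0.66, [0.5863, 0.0518, 0.0575])]
jaw_pointer [(0.74, [0.5859, 0.0527, 0.0538])]
mark []
post_thick [(0.66, [0.6654, 0.1047, 0.0194]), (0.31, [0.4629, 0.2846, 0.0396])]
post_thin [(0.7, [0.6531, -0.0239, 0.019])]
roller_blue_center [(0.88, [0.4518, -0.254, 0.0333]), (0.51, [0.5879, 0.0548, 0.0566])]
roller_green_center [(0.59, [0.4622, 0.2838, 0.0376])]
glue [(0.85, [0.7073, -0.3408, 0.066])]
case [(0.74, [0.6709, 0.3234, 0.0368])]
strips [(0.89, [0.7888, 0.0793, 0.0127])]
```

View pics/top0.png

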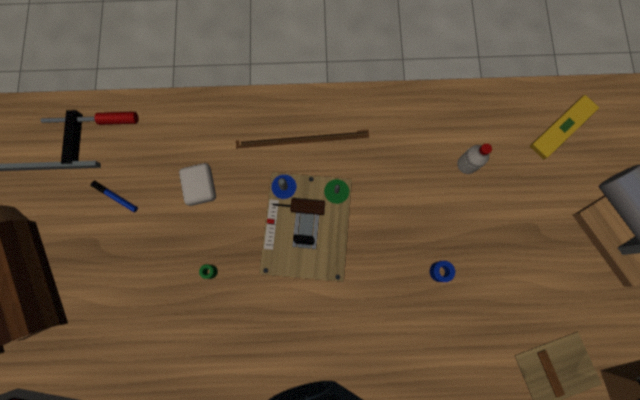

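View pics/side0.png

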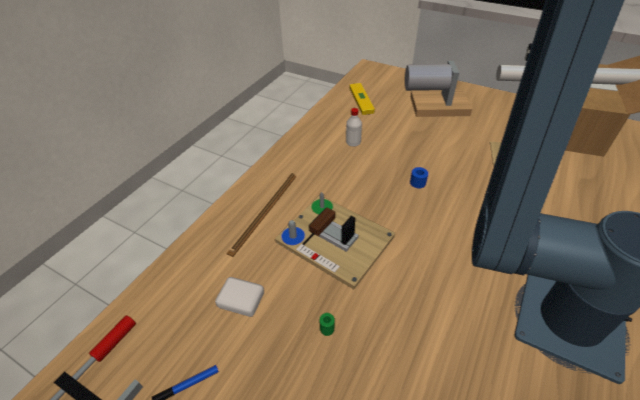

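The top view shows the blue post at (284,186), the green post at (337,191), the blue roller at (442,271) and the green roller at (207,271), with the mark near (270,221). Next I measure these from the depth cloud.

```bash
python3 - <<'E'
from h import *
w=np.load("top0.npy"); p=cv2.imread("pics/top0.png"); hsv=cv2.cvtColor(p,cv2.COLOR_BGR2HSV).astype(int)
H,S,V=hsv[...,0],hsv[...,1],hsv[...,2]
v,u=np.mgrid[:400,:640]
def m(h0,h1,u0,u1,v0,v1,name,zlo,zhi):
    k=(H>h0)&(H<h1)&(S>120)&(V>40)&(u>u0)&(u<u1)&(v>v0)&(v<v1)&(w[...,2]>zlo)&(w[...,2]<zhi)
    q=w[k]; print(name,len(q), ((q.max(0)+q.min(0))/2).round(4), (q.max(0)-q.min(0)).round(4), np.median(q,0).round(4))
    (cx,cy),r=cv2.minEnclosingCircle(q[:,:2].astype(np.float32)); print("   circ",round(cx,4),round(cy,4),round(r,4))
m(100,135,420,465,255,290,"rb top",.038,.06); m(45,85,190,225,255,290,"rg top",.038,.06)
m(100,135,265,305,170,205,"blue foot",.01,.026); m(45,85,320,355,175,210,"green foot",.01,.026)
k=((H<8)|(H>172))&(S>130)&(u>255)&(u<285)&(v>205)&(v<235); print("mark",w[k].mean(0).round(4),k.sum())
k=(V<45)&(u>285)&(u<325)&(v>228)&(v<250)&(w[...,2]>.09); print("handle top",w[k].mean(0).round(4),k.sum())
E
```

```text
rb top 269 [ 0.4459 -0.2697  0.0438] [0.0454 0.0474 0.0112] [ 0.4451 -0.2694  0.0444]
   circ 0.4464 -0.2703 0.0245
rg top 114 [0.4642 0.2744 0.0449] [0.0275 0.0324 0.01  ] [0.4638 0.2737 0.0446]
   circ 0.4645 0.2745 0.0164
blue foot 353 [0.663  0.0965 0.0199] [0.0586 0.0566 0.0101] [0.6593 0.0949 0.0198]
   circ 0.663 0.0966 0.03
green foot 418 [ 0.6473 -0.0318  0.0192] [0.0606 0.059  0.0092] [ 0.645  -0.0327  0.0194]
   circ 0.6473 -0.0324 0.0304
mark [0.5778 0.1294 0.025 ] 32
handle top [0.5242 0.0464 0.1132] 135
```

```bash
python3 -m inch '[{"spin":10.2},{"spin":10.2},{"spin":10.2},{"tx":3.26,"ty":-4.31,"tz":1},{"tx":3.26,"ty":-4.31,"tz":1},{"tx":3.26,"ty":-4.31,"tz":1},{"tx":3.26,"ty":-4.31,"tz":1},{"tx":3.26,"ty":-4.31,"tz":1},{"tx":3.26,"ty":-4.31,"tz":1},{},{}]'
cat >> h.py <<'E'
def ring(n,h0,h1,zc,tol,near,rad=.06,zlo=None):
    p,d,w,c=cloud(n); hsv=cv2.cvtColor(p,cv2.COLOR_BGR2HSV).astype(int)
    k=(hsv[...,0]>h0)&(hsv[...,0]<h1)&(hsv[...,1]>100)&(abs(w[...,2]-zc)<tol)&(np.hypot(w[...,0]-near[0],w[...,1]-near[1])<rad)
    q=w[k]; (x,y),r=cv2.minEnclosingCircle(q[:,:2].astype(np.float32))
    print(n,len(q),"circ",round(x,4),round(y,4),round(r,4),"z",np.median(q[:,2]).round(4)); return p,d,w,np.array([x,y])
def go(xy,z=None):
    o=bot.get_obs(); t=o["ee_pos"]; print("tcp",t.round(4),"tool shift cm",tool(np.r_[xy,t[2] if z is None else z]-t),"yaw of tool x deg",np.degrees(np.arctan2(*R.from_rotvec(o["tcp_rot"]).as_matrix()[1::-1,0])).round(2))
E
python3 - <<'E'
from h import *
p,d,w,c=ring("wrist",100,135,.044,.006,(.446,-.27)); cv2.imwrite("pics/w1.png",p); go(c,.096)
E
```

```text
wrist 0 circ 0.0 0.0 0.0 z nan
tcp [ 0.2207 -0.5038  0.3028] tool shift cm [  0.   -55.    20.67] yaw of tool x deg 23.66invalid input
  return _methods._mean(a, axis=axis, dtype=dtype,
  ret = ret.dtype.type(ret / rcount)
```

View pics/w1.png

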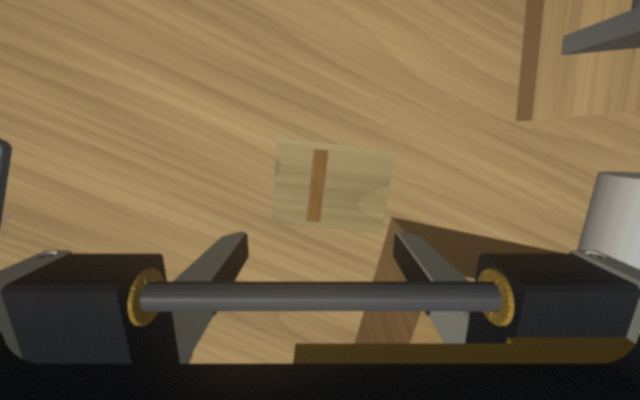

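The command was refused, so nothing moved; the wrist picture shows just the fingers (tips near (245,235) and (395,235)) and a wood offcut. I'll try again with no empty rows.

```bash
python3 -m inch '[{"spin":10.2},{"spin":10.2},{"spin":10.2},{"tx":3.26,"ty":-4.31,"tz":1},{"tx":3.26,"ty":-4.31,"tz":1},{"tx":3.26,"ty":-4.31,"tz":1},{"tx":3.26,"ty":-4.31,"tz":1},{"tx":3.26,"ty":-4.31,"tz":1},{"tx":3.26,"ty":-4.31,"tz":1},{"tx":0},{"tx":0}]' && 
python3 - <<'E'
from h import *
p,d,w,c=ring("wrist",100,135,.044,.006,(.446,-.27)); cv2.imwrite("pics/w1b.png",p); go(c,.096)
E
```

```text
invalid input
```

```bash
python3 -m inch '[{"tx":0,"ty":0,"tz":0,"spin":10.2,"hand":9.3}]'; echo; python3 -m inch '[{"spin":10.2,"tx":0.5}]'
```

```text
time_s: 1.38
ee_pos: [0.2207, -0.5038, 0.3027]
tcp_rot: [-3.121, -0.362, -0.0]
contact_force: [1.1, 0.1, 0.7]
opening: 0.0929
grip_force: 0.0
invalid input
```

All five keys are required in every row.

```bash
python3 -m inch '[{"tx":0,"ty":0,"tz":0,"spin":10.2,"hand":9.3},{"tx":0,"ty":0,"tz":0,"spin":10.2,"hand":9.3},{"tx":3.26,"ty":-4.31,"tz":1,"spin":0,"hand":9.3},{"tx":3.26,"ty":-4.31,"tz":1,"spin":0,"hand":9.3},{"tx":3.26,"ty":-4.31,"tz":1,"spin":0,"hand":9.3},{"tx":3.26,"ty":-4.31,"tz":1,"spin":0,"hand":9.3},{"tx":3.26,"ty":-4.31,"tz":1,"spin":0,"hand":9.3},{"tx":3.26,"ty":-4.31,"tz":1,"spin":0,"hand":9.3},{"tx":0,"ty":0,"tz":0,"spin":0,"hand":9.3},{"tx":0,"ty":0,"tz":0,"spin":0,"hand":9.3}]' && 
python3 - <<'E'
from h import *
p,d,w,c=ring("wrist",100,135,.044,.006,(.446,-.27)); cv2.imwrite("pics/w1b.png",p); go(c,.096)
E
```

```text
time_s: 2.62
ee_pos: [0.4461, -0.271, 0.2429]
tcp_rot: [3.135, -0.189, -0.0]
contact_force: [-0.3, 0.7, -0.4]
opening: 0.0929
grip_force: 0.0
wrist 1234 circ 0.4486 -0.2718 0.0244 z 0.0443
tcp [ 0.4457 -0.2716  0.243 ] tool shift cm [ 0.28 -0.02 14.7 ] yaw of tool x deg -6.97
```

View pics/w1b.png

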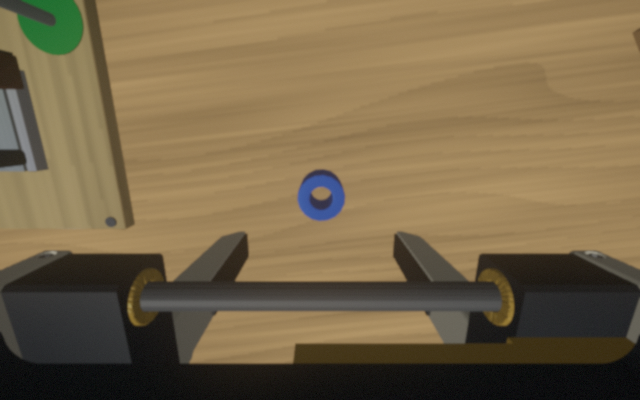

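The wrist view shows the blue roller at (321,195), clear between the fingers, and the green post at top left. Grasping it now.

```bash
python3 -m inch '[{"tx":0.28,"ty":0,"tz":5,"spin":0,"hand":9.3},{"tx":0,"ty":0,"tz":5,"spin":0,"hand":9.3},{"tx":0,"ty":0,"tz":3,"spin":0,"hand":9.3},{"tx":0,"ty":0,"tz":1.8,"spin":0,"hand":9.3},{"tx":0,"ty":0,"tz":0,"spin":0,"hand":4},{"tx":0,"ty":0,"tz":0,"spin":0,"hand":4},{"tx":0,"ty":0,"tz":0,"spin":0,"hand":4},{"tx":0,"ty":0,"tz":0,"spin":0,"hand":4},{"tx":0,"ty":0,"tz":0,"spin":0,"hand":4},{"tx":0,"ty":0,"tz":0,"spin":0,"hand":4}]' 20; python3 -m inch '[{"tx":0,"ty":0,"tz":-3,"spin":0,"hand":4},{"tx":0,"ty":0,"tz":-3,"spin":0,"hand":4},{"tx":0,"ty":0,"tz":-3,"spin":0,"hand":4},{"tx":0,"ty":0,"tz":-2,"spin":0,"hand":4}]'
python3 - <<'E'
from h import *
go((.663,.0966)); go((.6473,-.0324))
E
```

```text
time_s: 3.92
ee_pos: [0.4491, -0.2712, 0.0953]
tcp_rot: [3.135, -0.19, 0.001]
contact_force: [-1.0, 0.2, 4.3]
opening: 0.049
grip_force: 19.9
time_s: 4.42
ee_pos: [0.4491, -0.271, 0.2059]
tcp_rot: [3.135, -0.19, 0.001]
contact_force: [0.4, -0.9, -1.3]
opening: 0.0491
grip_force: 19.9
tcp [ 0.4491 -0.271   0.2059] tool shift cm [ 1.680e+01 -3.908e+01 -1.000e-02] yaw of tool x deg -6.93
tcp [ 0.4491 -0.271   0.2059] tool shift cm [ 16.8  -26.08   0.  ] yaw of tool x deg -6.93
```

```bash
python3 -m inch '[{"tx":1.5,"ty":-4.88,"tz":-0.5,"spin":0,"hand":4},{"tx":1.5,"ty":-4.89,"tz":0,"spin":0,"hand":4},{"tx":1.5,"ty":-4.89,"tz":0,"spin":0,"hand":4},{"tx":1.5,"ty":-4.89,"tz":0,"spin":0,"hand":4},{"tx":1.5,"ty":-4.89,"tz":0,"spin":0,"hand":4},{"tx":1.5,"ty":-4.88,"tz":0,"spin":0,"hand":4},{"tx":1.5,"ty":-4.88,"tz":0,"spin":0,"hand":4},{"tx":1.5,"ty":-4.88,"tz":0,"spin":0,"hand":4},{"tx":0,"ty":0,"tz":0,"spin":0,"hand":4},{"tx":0,"ty":0,"tz":0,"spin":0,"hand":4}]'
python3 - <<'E'
from h import *
p,d,w,c=ring("wrist",100,135,.019,.006,(.663,.0966)); cv2.imwrite("pics/w2.png",p); np.save("w2.npy",w); go(c)
k=(w[...,2]>.055)&(w[...,2]<.08)&(np.hypot(w[...,0]-.663,w[...,1]-.0966)<.03); print("tip",k.sum(),w[k].mean(0).round(4),w[k].max(0).round(4),w[k].min(0).round(4))
E
```

```text
time_s: 5.68
ee_pos: [0.6147, 0.1024, 0.209]
tcp_rot: [3.135, -0.189, -0.003]
contact_force: [-0.5, 0.6, -1.1]
opening: 0.0495
grip_force: 19.9
wrist 2616 circ 0.6653 0.0959 0.0302 z 0.0194
tcp [0.6147 0.1017 0.2092] tool shift cm [ 5.09 -0.04 -0.01] yaw of tool x deg -6.96
tip 489 [0.6662 0.0959 0.0717] [0.6753 0.1058 0.0764] [0.6556 0.0866 0.0552]
```

View pics/w2.png

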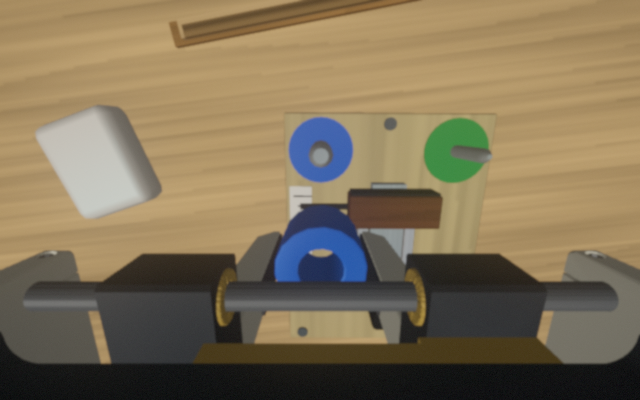

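Post tip at (320,153); the held roller's ring is at (321,268). I'll check the roller's offset in the hand in the same picture.

```bash
python3 - <<'E'
from h import *
from scipy.optimize import least_squares
w=np.load("w2.npy"); p=cv2.imread("pics/w2.png"); hsv=cv2.cvtColor(p,cv2.COLOR_BGR2HSV)
k=(hsv[...,0]>100)&(hsv[...,0]<135)&(hsv[...,1]>100)&(w[...,2]>.15)&(w[...,2]<.17)
q=w[k]; print(k.sum(),np.median(q[:,2]),q.min(0).round(4),q.max(0).round(4))
Rt=R.from_rotvec(bot.get_obs()["tcp_rot"]).as_matrix(); t=bot.get_obs()["ee_pos"]; l=(q-t)@Rt
top=abs(q[:,2]-np.percentile(q[:,2],60))<.004; l=l[top]
# outer front edge per column of y
ys=np.arange(-.018,.019,.003); e=[(l[abs(l[:,1]-y)<.0015,0].max(),y) for y in ys if (abs(l[:,1]-y)<.0015).any()]
e=np.array(e); s=least_squares(lambda v:np.hypot(e[:,0]-v[0],e[:,1]-v[1])-.025,[0,0]); print("held offset tool xy",s.x.round(4),abs(s.fun).max().round(4))
E
```

```text
3500 0.15784028238130504 [0.6027 0.0773 0.15  ] [0.6384 0.1272 0.1603]
held offset tool xy [-0.001  -0.0003] 0.0006
```

```bash
python3 -m inch '[{"tx":2.6,"ty":0,"tz":0,"spin":0,"hand":4},{"tx":2.6,"ty":0,"tz":0,"spin":0,"hand":4},{"tx":0,"ty":0,"tz":2,"spin":0,"hand":4},{"tx":0,"ty":0,"tz":1,"spin":0,"hand":4},{"tx":0,"ty":0,"tz":0,"spin":0,"hand":4},{"tx":0,"ty":0,"tz":0.5,"spin":0,"hand":4},{"tx":0,"ty":0,"tz":0.5,"spin":0,"hand":4},{"tx":0,"ty":0,"tz":0.5,"spin":0,"hand":4},{"tx":0,"ty":0,"tz":0,"spin":0,"hand":4}]'
```

```text
time_s: 6.85
ee_pos: [0.6665, 0.0961, 0.1642]
tcp_rot: [3.136, -0.19, -0.002]
contact_force: [0.4, 0.4, -1.2]
opening: 0.0492
grip_force: 19.9
```

```bash
python3 -m inch '[{"tx":0,"ty":0,"tz":0.4,"spin":0,"hand":4},{"tx":0,"ty":0,"tz":0.4,"spin":0,"hand":4},{"tx":0,"ty":0,"tz":0,"spin":0,"hand":4}]'
```

```text
time_s: 7.22
ee_pos: [0.6666, 0.096, 0.1562]
tcp_rot: [3.136, -0.19, -0.002]
contact_force: [1.2, -0.0, -0.8]
opening: 0.0487
grip_force: 19.9
```

The roller has slid over the tip without any force. Lowering it to the plate.

```bash
python3 -m inch '[{"tx":0,"ty":0,"tz":1,"spin":0,"hand":4},{"tx":0,"ty":0,"tz":1,"spin":0,"hand":4},{"tx":0,"ty":0,"tz":1,"spin":0,"hand":4},{"tx":0,"ty":0,"tz":0.7,"spin":0,"hand":4},{"tx":0,"ty":0,"tz":0.3,"spin":0,"hand":4},{"tx":0,"ty":0,"tz":0.2,"spin":0,"hand":4},{"tx":0,"ty":0,"tz":0,"spin":0,"hand":4}]'
```

```text
time_s: 8.1
ee_pos: [0.667, 0.096, 0.1149]
tcp_rot: [-3.136, 0.19, -0.0]
contact_force: [-0.3, 0.6, -1.6]
opening: 0.0491
grip_force: 19.9
```

```bash
python3 -m inch '[{"tx":0,"ty":0,"tz":0.15,"spin":0,"hand":4},{"tx":0,"ty":0,"tz":0,"spin":0,"hand":8},{"tx":0,"ty":0,"tz":0,"spin":0,"hand":8},{"tx":0,"ty":0,"tz":0,"spin":0,"hand":8},{"tx":0,"ty":0,"tz":0,"spin":0,"hand":8},{"tx":0,"ty":0,"tz":-3,"spin":0,"hand":8},{"tx":0,"ty":0,"tz":-5,"spin":0,"hand":8},{"tx":0,"ty":0,"tz":-5,"spin":0,"hand":8},{"tx":-4.4,"ty":-3.05,"tz":0,"spin":0,"hand":8},{"tx":-4.4,"ty":-3.05,"tz":0,"spin":0,"hand":8},{"tx":-4.4,"ty":-3.05,"tz":0,"spin":0,"hand":8},{"tx":-4.4,"ty":-3.05,"tz":0,"spin":0,"hand":8},{"tx":-4.4,"ty":-3.05,"tz":0,"spin":0,"hand":8},{"tx":0,"ty":0,"tz":0,"spin":0,"hand":8},{"tx":0,"ty":0,"tz":0,"spin":0,"hand":8}]'
python3 - <<'E'
from h import *
p,d,w,c=ring("wrist",45,85,.044,.006,(.4645,.2745)); cv2.imwrite("pics/w3.png",p); go(c,.0955)
p,d,w,c=ring("top",100,135,.062,.006,(.664,.0966))
E
```

```text
time_s: 9.98
ee_pos: [0.4673, 0.2741, 0.2436]
tcp_rot: [-3.136, 0.189, -0.002]
contact_force: [-0.3, 0.6, -0.4]
opening: 0.0798
grip_force: 0.0
wrist 568 circ 0.4669 0.2746 0.0164 z 0.0442
tcp [0.4678 0.2736 0.2435] tool shift cm [-0.11 -0.08 14.8 ] yaw of tool x deg -6.96
top 260 circ 0.6635 0.0958 0.0245 z 0.0623
```

View pics/w3.png

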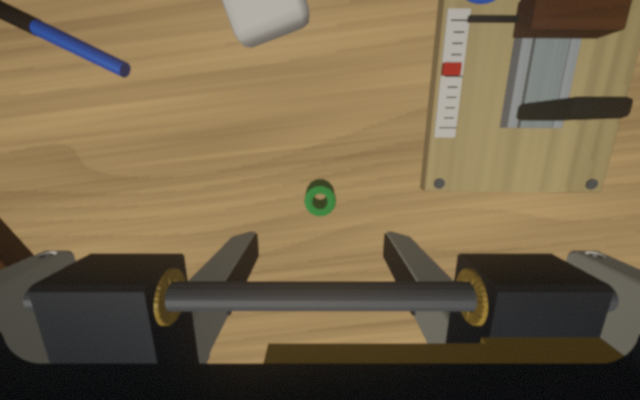

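The blue roller is fully down: its top is at 62 mm. The green roller is at (320,199), between the fingers. Grasp it and carry it to a spot short of the thin post.

```bash
python3 -m inch '[{"tx":-0.1,"ty":-0.08,"tz":5,"spin":0,"hand":8},{"tx":0,"ty":0,"tz":5,"spin":0,"hand":8},{"tx":0,"ty":0,"tz":3,"spin":0,"hand":8},{"tx":0,"ty":0,"tz":1.8,"spin":0,"hand":8},{"tx":0,"ty":0,"tz":0,"spin":0,"hand":2.5},{"tx":0,"ty":0,"tz":0,"spin":0,"hand":2.5},{"tx":0,"ty":0,"tz":0,"spin":0,"hand":2.5},{"tx":0,"ty":0,"tz":0,"spin":0,"hand":2.5},{"tx":0,"ty":0,"tz":0,"spin":0,"hand":2.5},{"tx":0,"ty":0,"tz":0,"spin":0,"hand":2.5}]' 20; python3 -m inch '[{"tx":0,"ty":0,"tz":-3,"spin":0,"hand":2.5},{"tx":0,"ty":0,"tz":-4,"spin":0,"hand":2.5},{"tx":0,"ty":0,"tz":-4.4,"spin":0,"hand":2.5}]'
python3 - <<'E'
from h import *
go((.6493,-.0324))
E
```

```text
time_s: 11.32
ee_pos: [0.4662, 0.2751, 0.0957]
tcp_rot: [-3.136, 0.19, -0.001]
contact_force: [-0.7, 0.2, 2.9]
opening: 0.0328
grip_force: 20.0
time_s: 11.7
ee_pos: [0.4655, 0.2748, 0.2098]
tcp_rot: [3.135, -0.19, -0.003]
contact_force: [0.9, -0.0, -1.0]
opening: 0.0329
grip_force: 20.0
tcp [0.4655 0.2748 0.2098] tool shift cm [ 2.196e+01  2.827e+01 -1.000e-02] yaw of tool x deg -6.94
```

```bash
python3 -m inch '[{"tx":2.83,"ty":4.71,"tz":0,"spin":0,"hand":2.5},{"tx":2.83,"ty":4.71,"tz":0,"spin":0,"hand":2.5},{"tx":2.83,"ty":4.71,"tz":0,"spin":0,"hand":2.5},{"tx":2.83,"ty":4.71,"tz":0,"spin":0,"hand":2.5},{"tx":2.83,"ty":4.71,"tz":0,"spin":0,"hand":2.5},{"tx":2.83,"ty":4.71,"tz":0,"spin":0,"hand":2.5},{"tx":0,"ty":0,"tz":0,"spin":0,"hand":2.5},{"tx":0,"ty":0,"tz":0,"spin":0,"hand":2.5}]'
python3 - <<'E'
from h import *
from scipy.optimize import least_squares
p,d,w,c=ring("wrist",45,85,.019,.006,(.6493,-.0324)); cv2.imwrite("pics/w4.png",p); go(c)
k=(w[...,2]>.055)&(w[...,2]<.08)&(np.hypot(w[...,0]-c[0],w[...,1]-c[1])<.03); print("tip",k.sum(),w[k].mean(0).round(4)); go(w[k].mean(0)[:2])
hsv=cv2.cvtColor(p,cv2.COLOR_BGR2HSV)
k=(hsv[...,0]>45)&(hsv[...,0]<85)&(hsv[...,1]>100)&(w[...,2]>.15)&(w[...,2]<.17)
q=w[k]; o=bot.get_obs(); Rt=R.from_rotvec(o["tcp_rot"]).as_matrix(); l=(q-o["ee_pos"])@Rt
l=l[abs(q[:,2]-np.percentile(q[:,2],60))<.004]
e=np.array([(l[abs(l[:,1]-y)<.001,0].max(),y) for y in np.arange(-.013,.014,.002) if (abs(l[:,1]-y)<.001).any()])
s=least_squares(lambda v:np.hypot(e[:,0]-v[0],e[:,1]-v[1])-.017,[0,0]); print("held offset",s.x.round(4),abs(s.fun).max().round(4))
E
```

```text
time_s: 12.7
ee_pos: [0.5999, -0.0258, 0.2087]
tcp_rot: [-3.135, 0.191, 0.002]
contact_force: [0.5, -0.4, -1.8]
opening: 0.0327
grip_force: 20.0
wrist 2970 circ 0.6491 -0.0327 0.0306 z 0.0194
tcp [ 0.5997 -0.0251  0.2089] tool shift cm [ 4.99  0.16 -0.01] yaw of tool x deg -6.92
tip 183 [ 0.6499 -0.033   0.0698]
tcp [ 0.5997 -0.0251  0.2089] tool shift cm [ 5.08  0.18 -0.01] yaw of tool x deg -6.92
held offset [0.0003 0.0008] 0.0008
```

View pics/w4.png

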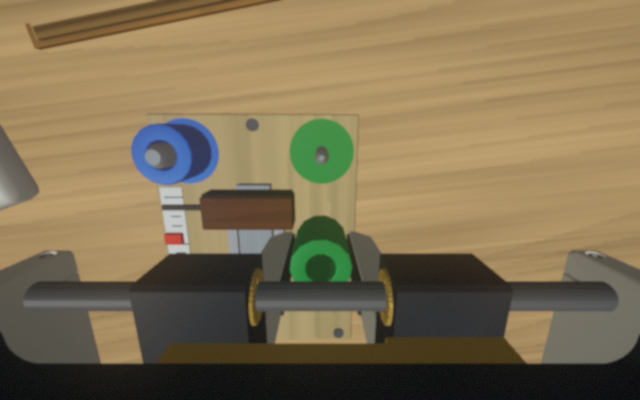

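The thin post is at (321,155) and the held green roller at (321,265). The blue roller is seated on its post.

```bash
python3 -m inch '[{"tx":2.5,"ty":0.12,"tz":0,"spin":0,"hand":2.5},{"tx":2.55,"ty":0,"tz":0,"spin":0,"hand":2.5},{"tx":0,"ty":0,"tz":2,"spin":0,"hand":2.5},{"tx":0,"ty":0,"tz":1,"spin":0,"hand":2.5},{"tx":0,"ty":0,"tz":0,"spin":0,"hand":2.5},{"tx":0,"ty":0,"tz":0.5,"spin":0,"hand":2.5},{"tx":0,"ty":0,"tz":0.5,"spin":0,"hand":2.5},{"tx":0,"ty":0,"tz":0.5,"spin":0,"hand":2.5},{"tx":0,"ty":0,"tz":0,"spin":0,"hand":2.5}]'
```

```text
time_s: 13.88
ee_pos: [0.6501, -0.0335, 0.1637]
tcp_rot: [-3.136, 0.191, 0.001]
contact_force: [0.6, -1.0, -1.1]
opening: 0.0327
grip_force: 20.0
```

```bash
python3 -m inch '[{"tx":0,"ty":0,"tz":0.4,"spin":0,"hand":2.5},{"tx":0,"ty":0,"tz":0.4,"spin":0,"hand":2.5},{"tx":0,"ty":0,"tz":0,"spin":0,"hand":2.5}]'
```

```text
time_s: 14.25
ee_pos: [0.6502, -0.0334, 0.1557]
tcp_rot: [-3.136, 0.19, 0.001]
contact_force: [-0.1, -0.4, -0.3]
opening: 0.0329
grip_force: 20.0
```

```bash
python3 -m inch '[{"tx":0,"ty":0,"tz":1,"spin":0,"hand":2.5},{"tx":0,"ty":0,"tz":1,"spin":0,"hand":2.5},{"tx":0,"ty":0,"tz":1,"spin":0,"hand":2.5},{"tx":0,"ty":0,"tz":0.7,"spin":0,"hand":2.5},{"tx":0,"ty":0,"tz":0.3,"spin":0,"hand":2.5},{"tx":0,"ty":0,"tz":0.2,"spin":0,"hand":2.5},{"tx":0,"ty":0,"tz":0,"spin":0,"hand":2.5}]'
```

```text
time_s: 15.12
ee_pos: [0.6505, -0.0334, 0.1144]
tcp_rot: [3.136, -0.19, 0.0]
contact_force: [0.6, -0.2, -0.4]
opening: 0.0326
grip_force: 20.0
```

```bash
python3 -m inch '[{"tx":0,"ty":0,"tz":0.12,"spin":0,"hand":2.5},{"tx":0,"ty":0,"tz":0,"spin":0,"hand":6},{"tx":0,"ty":0,"tz":0,"spin":0,"hand":6},{"tx":0,"ty":0,"tz":0,"spin":0,"hand":6},{"tx":0,"ty":0,"tz":0,"spin":0,"hand":6},{"tx":0,"ty":0,"tz":-3,"spin":0,"hand":6},{"tx":0,"ty":0,"tz":-5,"spin":0,"hand":6},{"tx":0,"ty":0,"tz":-5,"spin":0,"hand":6},{"tx":-4.5,"ty":-2.2,"tz":-1,"spin":0,"hand":6},{"tx":-4.5,"ty":-2.2,"tz":-1,"spin":0,"hand":6},{"tx":-4.5,"ty":-2.1,"tz":-1,"spin":0,"hand":6},{"tx":-4.5,"ty":0,"tz":0,"spin":0,"hand":6},{"tx":0,"ty":0,"tz":0,"spin":0,"hand":6},{"tx":0,"ty":0,"tz":0,"spin":0,"hand":6}]'
python3 - <<'E'
from h import *
p,d,w,c=ring("wrist",45,85,.062,.006,(.6493,-.0324)); cv2.imwrite("pics/w5.png",p); np.save("w5.npy",w)
b=ring("wrist",100,135,.062,.006,(.665,.0966))
print("joints",bot.get_obs()["joints"].round(3))
V=p.max(2)
k=(V<60)&(w[...,2]>.09)&(w[...,2]<.106)&(abs(w[...,0]-.528)<.03)&(abs(w[...,1]-.048)<.05); q=w[k]
print("handle top",k.sum(),np.median(q,0).round(4),q.min(0).round(4),q.max(0).round(4)); go(np.median(q,0)[:2])
hsv=cv2.cvtColor(p,cv2.COLOR_BGR2HSV); k=((hsv[...,0]<8)|(hsv[...,0]>172))&(hsv[...,1]>150)&(abs(w[...,2]-.024)<.005); q=w[k]
print("mark",k.sum(),np.median(q,0).round(4)); M=np.median(q,0)
G,B=c,b[3]; ey=(B-G)/np.linalg.norm(B-G); ex=np.r_[ey[1],-ey[0]]; O=(G+B)/2-.065*ex
print("yaw",np.degrees(np.arctan2(ex[1],ex[0])),"dist",np.linalg.norm(B-G),"origin",O,"mark jig xy",(M[:2]-O)@ex,(M[:2]-O)@ey)
E
```

```text
time_s: 16.88
ee_pos: [0.4804, 0.0527, 0.2736]
tcp_rot: [3.136, -0.19, 0.003]
contact_force: [0.5, 0.2, 0.4]
opening: 0.06
grip_force: 0.0
wrist 689 circ 0.6499 -0.0334 0.0168 z 0.0622
wrist 1286 circ 0.6651 0.0953 0.0245 z 0.0622
joints [-0.122  0.162  1.734 -0.     1.245  1.57 ]
handle top 160 [0.535  0.044  0.0989] [0.5226 0.0268 0.093 ] [0.5383 0.0643 0.1014]
tcp [0.4808 0.0525 0.2732] tool shift cm [5.48 0.18 0.01] yaw of tool x deg -6.98
mark 137 [0.5799 0.1286 0.0243]
yaw -6.7150696884828305 dist 0.12961614637736968 origin [0.59292215 0.03858149] mark jig xy -0.02343183364379569 0.08786943623201723
```

View pics/w5.png

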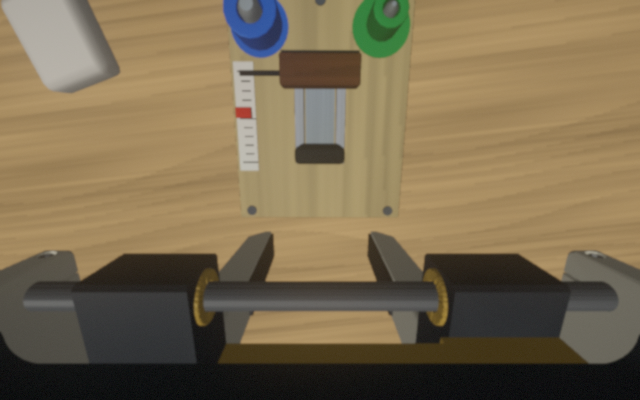

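Both rollers are seated (tops at 62.2 mm). The mark is at jig x = −23.4 mm, so the pull is 38.4 mm. The handle's top is at (320,153). Next: turn a quarter, close across its thin side and check.

```bash
python3 -m inch '[{"tx":4.85,"ty":0.06,"tz":0,"spin":0,"hand":6},{"tx":0,"ty":0,"tz":0,"spin":-10,"hand":6},{"tx":0,"ty":0,"tz":0,"spin":-10,"hand":6},{"tx":0,"ty":0,"tz":0,"spin":-10,"hand":6},{"tx":0,"ty":0,"tz":0,"spin":-10,"hand":6},{"tx":0,"ty":0,"tz":0,"spin":-10,"hand":6},{"tx":0,"ty":0,"tz":0,"spin":-10,"hand":6},{"tx":0,"ty":0,"tz":0,"spin":-10,"hand":6},{"tx":0,"ty":0,"tz":0,"spin":-10,"hand":6},{"tx":0,"ty":0,"tz":0,"spin":-10,"hand":6},{"tx":0,"ty":0,"tz":4,"spin":0,"hand":6},{"tx":0,"ty":0,"tz":3,"spin":0,"hand":6},{"tx":0,"ty":0,"tz":0,"spin":0,"hand":6}]'
python3 - <<'E'
from h import *
go((.5287,.0462),.1475)
E
python3 -m inch '[{"tx":0,"ty":0,"tz":3,"spin":0,"hand":6},{"tx":0,"ty":0,"tz":2,"spin":0,"hand":6},{"tx":0,"ty":0,"tz":0.6,"spin":0,"hand":6},{"tx":0,"ty":0,"tz":0,"spin":0,"hand":6}]'
```

```text
time_s: 18.6
ee_pos: [0.5271, 0.0461, 0.2005]
tcp_rot: [-2.35, -2.079, 0.006]
contact_force: [0.5, -0.2, 0.7]
opening: 0.0598
grip_force: 0.0
tcp [0.5271 0.0461 0.2005] tool shift cm [0.03 0.19 5.3 ] yaw of tool x deg 83.01
time_s: 19.1
ee_pos: [0.5285, 0.0462, 0.1478]
tcp_rot: [2.352, 2.082, 0.001]
contact_force: [-0.8, -0.3, 0.7]
opening: 0.0599
grip_force: 0.0
```

```bash
python3 -m inch '[{"tx":0,"ty":0,"tz":0,"spin":0,"hand":1},{"tx":0,"ty":0,"tz":0,"spin":0,"hand":1},{"tx":0,"ty":0,"tz":0,"spin":0,"hand":1},{"tx":0,"ty":0,"tz":0,"spin":0,"hand":1},{"tx":0,"ty":0,"tz":0,"spin":0,"hand":1},{"tx":0,"ty":0,"tz":0,"spin":0,"hand":1}]' 40; python3 -m inch '[{"tx":0,"ty":-0.7,"tz":0,"spin":0,"hand":1},{"tx":0,"ty":-0.8,"tz":0,"spin":0,"hand":1},{"tx":0,"ty":-0.8,"tz":0,"spin":0,"hand":1},{"tx":0,"ty":-0.8,"tz":0,"spin":0,"hand":1},{"tx":0,"ty":-0.7,"tz":0,"spin":0,"hand":1},{"tx":0,"ty":0,"tz":0,"spin":0,"hand":1},{"tx":0,"ty":0,"tz":0,"spin":0,"hand":1}]'
python3 - <<'E'
from h import *
O=np.r_[.59292,.03858]; a=np.radians(-6.85); ex=np.r_[np.cos(a),np.sin(a)]; ey=np.r_[-ex[1],ex[0]]
for n in ("wrist","top"):
    p,d,w,c=cloud(n); cv2.imwrite(f"pics/{n}6.png",p); hsv=cv2.cvtColor(p,cv2.COLOR_BGR2HSV); J=np.stack([(w[...,:2]-O)@ex,(w[...,:2]-O)@ey],-1)
    k=((hsv[...,0]<8)|(hsv[...,0]>172))&(hsv[...,1]>150)&(abs(w[...,2]-.024)<.006)&(abs(J[...,1]-.087)<.02); print(n,"mark",k.sum(),np.median(J[k],0).round(4) if k.any() else 0)
    k=(abs(w[...,2]-.038)<.006)&(J[...,1]>.045)&(J[...,1]<.09)&(abs(J[...,0]+.02)<.03); print("pointer",k.sum(),np.median(J[k],0).round(4) if k.any() else 0)
t=bot.get_obs(); print("tcp jig",(t["ee_pos"][:2]-O)@ex,(t["ee_pos"][:2]-O)@ey)
p=cv2.imread("pics/wrist6.png"); q=cv2.resize(cv2.imread("pics/top6.png")[150:300,230:380],(400,400),interpolation=cv2.INTER_CUBIC)
cv2.imwrite("pics/both6.png",np.hstack([cv2.resize(p,(400,250)),q[:250]]))
E
```

```text
time_s: 19.85
ee_pos: [0.5284, 0.0463, 0.1472]
tcp_rot: [2.352, 2.082, 0.002]
contact_force: [4.0, 0.1, -2.0]
opening: 0.0155
grip_force: 40.0
time_s: 20.72
ee_pos: [0.4916, 0.0509, 0.1472]
tcp_rot: [2.351, 2.081, 0.004]
contact_force: [7.0, 0.9, -6.5]
opening: 0.0159
grip_force: 40.0
wrist mark 411 [-0.0245  0.0887]
pointer 626 [-0.0227  0.0656]
top mark 0 0
pointer 0 0
tcp jig -0.1020212908503089 0.00014491965851162227
```

View pics/wrist6.png

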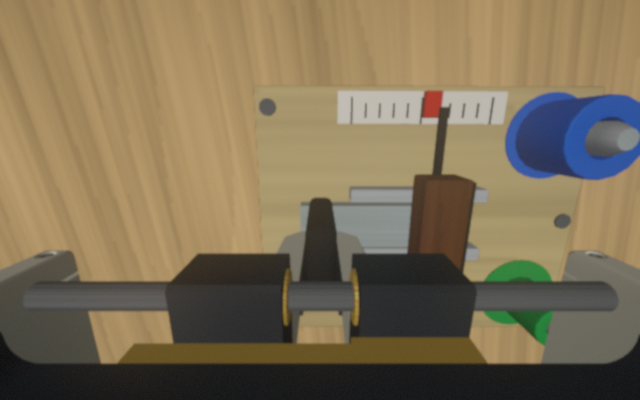

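The pointer at (443,112) is about 2 mm short of the mark's centre at (433,104); the rest of the offset is parallax. Pull 2 mm more and check.

```bash
python3 -m inch '[{"tx":0,"ty":-0.2,"tz":0,"spin":0,"hand":1},{"tx":0,"ty":0,"tz":0,"spin":0,"hand":1},{"tx":0,"ty":0,"tz":0,"spin":0,"hand":1},{"tx":0,"ty":0,"tz":0,"spin":0,"hand":1}]'
python3 - <<'E'
from h import *
O=np.r_[.59292,.03858]; a=np.radians(-6.85); ex=np.r_[np.cos(a),np.sin(a)]; ey=np.r_[-ex[1],ex[0]]
p,d,w,c=cloud("wrist"); hsv=cv2.cvtColor(p,cv2.COLOR_BGR2HSV); J=np.stack([(w[...,:2]-O)@ex,(w[...,:2]-O)@ey],-1)
k=((hsv[...,0]<8)|(hsv[...,0]>172))&(hsv[...,1]>150)&(abs(w[...,2]-.024)<.006)&(abs(J[...,1]-.087)<.02); print("mark",J[k].min(0).round(4),J[k].max(0).round(4))
k=(abs(w[...,2]-.039)<.005)&(J[...,1]>.045)&(J[...,1]<.09)&(abs(J[...,0]+.02)<.03)&(p.max(2)<110); q=J[k]; print("pointer",k.sum(),np.median(q,0).round(4),"tip",q[q[:,1]>.072].mean(0).round(4))
# rollers still down, seen from the top
for h in ((100,135,(.665,.096)),(45,85,(.65,-.033))): ring("wrist",h[0],h[1],.062,.006,h[2],.04)
E
```

```text
time_s: 21.32
ee_pos: [0.4897, 0.0511, 0.1471]
tcp_rot: [2.351, 2.081, 0.004]
contact_force: [9.0, 0.4, -6.7]
opening: 0.0157
grip_force: 40.0
mark [-0.0299  0.0801] [-0.0183  0.0967]
pointer 539 [-0.0246  0.0656] tip [-0.0244  0.0784]
wrist 4094 circ 0.6639 0.0958 0.0255 z 0.0623
wrist 464 circ 0.6411 -0.0319 0.0134 z 0.0619
```

The pointer tip at −24.4 mm lies in the mark's span of −29.9 to −18.3 mm. Both rollers are down and the handle is held.

```bash
python3 -c "
from workcell import bot
print(bot.close_job())"
```

```text
the job is handed in; nothing more can be done
None
```

Job handed in, with both rollers fully down on their posts and the handle still gripped; the pointer was 0.3 mm from the red mark's centre at the last look.

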